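# Seat the double lid, lift the outer lid alone

## Robot

A 6-joint arm with a two-finger parallel gripper is mounted at the origin on the work surface; the furniture and walls round the work are solid. World frame = base frame: x ahead of the robot, y to its left, z up, the work surface at z = 0. Lengths are in mm, angles in rad, forces in N, time in s.
With the tool pointing down it reaches from about 325 to 875 mm from the base axis. Payload 4.4 kg.
Tool frame: the origin (TCP) lies on the centre line of the jaws, within the pads' length; the fingertips stand ahead of it and the grasp point (between the pads) lies 6 mm ahead of it (ctrl.tcp_to_tips is the z of the fingertips in the tool frame, in mm); z points along the fingers, y is the direction in which the jaws open and shut (so a half turn about z gives the same grasp; the last joint's range is limited). The gripper opens to 85 mm and grips with 20 to 120 N. Pads are 22 mm wide; open, the fingers measure 114 mm over their backs; the gripper's body (76 mm by 85 mm) begins 54 mm behind the grasp point. The pads swing forward as they close: fully open they stand 13 mm farther back than shut.
Start: joints at [-1.331, 0.207, 1.542, -0, 1.393, -0.15], TCP at [218.49, -531.873, 224.782] pointing down, gripper open.
Joint ranges: [-2.73, 2.73], [-0.86, 2.22], [0.23, 2.46], [-1.11, 4.25], [0.08, 2.63], [-2.82, 2.82]. Speed limits (rad/s): [2.79, 2.79, 3.14, 3.14, 3.14, 3.14].

## Interface

Orientations are given as a 3x3 rotation matrix whose columns are the frame's x, y, z axes.
In Python, from plant import ctrl, sensors, optics gives the robot as it stands. Calls block until the motion is done:
- ctrl.move_ptp(position, orientation): joint-space move of the TCP to a pose.
- ctrl.move_l(position, rot=None, vel=150, threshold=None): straight line of the TCP; rot=None keeps the orientation; vel is the mean speed in mm/s. With threshold (N) it stops when the force on the tool has changed by that much, and returns True; else False.
- ctrl.set_joints(angles): joint-space move.
- ctrl.gripper_to(opening, force=None): finger opening in mm; force is the grip in N (None keeps the last); returns when the fingers have stopped.
- ctrl.hold(seconds).
- ctrl.solve_ik(position, orientation): joint angles nearest the present ones, or None.
- sensors.read_state(): the state.
- optics.grab_frame(name): name is "side" or "top"; returns (picture, depth): 400x640x3 uint8, red, green, blue; 400x640 float32, mm along the optical axis (not along the pixel's ray), 0 where there is no reading.
- optics.camera_params(name): a dict with "mtx" (3x3 intrinsics, pixels), "k1" (the pictures are not rectified: a ray, as slopes to the right and down, at radius r is drawn at 1 + k1 r^2 times it, then the intrinsics apply), "R" (3x3) and "t" (3): a world point X has camera coordinates R X + t. Camera axes: x right, y down, z forward; pixel columns grow to the right and rows downward; lengths in mm; the calibration is good to about 2 mm. A picture is of the moment at which its call begins. camera_params takes no time and is no camera call.
A pose or a line that the arm cannot do raises ctrl.MotionError and nothing moves.
- ctrl.finish_job(): hands the job in, once; it reports no verdict.
The state is a dict: "t": time; "q": joint angles; "qvel": joint speeds; "tau": joint torques, N m; "eef_pos": TCP position; "eef_rot": TCP orientation; "force": force on the tool from outside, world axes, zero at the start; "wrist_torque": the same for the moment, N m; "grip_width": finger opening in mm.
Only numpy, scipy, OpenCV 4.12 (cv2) and the standard library are available. Lean on these libraries where they do the work, as an engineer would, in place of code of your own. Each camera call takes 0.05 s, during which the arm holds its last target.

## Task

Pick up the two nested lids together by the orange knob of the inner lid, lower them gently onto the open mixing canister so that the inner lid sits fully down in its mouth, and let go. Then take the outer blue lid by its dark neck and lift it alone, level and straight up until it is wholly clear above the orange knob, leaving the inner lid seated and undisturbed so that its fit can be checked. Finish while still holding the blue lid there above the canister; do not shove or tip the canister, and leave everything else on the worktop alone.

Things in the scene. Friction and masses are not known exactly. Their poses are not given: they have to be found in the camera images.
- canister: Mixing canister: open, empty round steel tin with a plain yellow band, 100 mm outer diameter, 90 mm tall, 4 mm wall (mouth 92 mm), about 0.7 kg, loose on the worktop. Origin: centre of its underside; z up, so its rim is at z = 90 mm.
- stand: Parking stand: fixed black round foot (124 mm across, 8 mm thick) with a grey cup on it, 100 mm outer diameter and 92 mm mouth like the canister's; its rim is 40 mm above the worktop. Origin: centre of its underside. At the start the nested pair of lids rests on it, coaxial.
- inner_lid: Inner lid, about 120 g: white disc 98 mm across, 3 mm thick; below it a tapered plug 10 mm deep (87 to 80 mm across) for the canister's mouth; on top a hub (30 mm across, z 3 to 9 mm) and an orange round knob 18 mm across, z 9 to 57 mm, the top 26 mm of it above the outer lid's neck. Lifting it carries the outer lid. Origin: centre of the disc's underside (at rim height when seated); z up.
- outer_lid: Outer lid, about 120 g: blue plate 116 mm across, 4 mm thick; skirt down to z -9 mm (inner diameter 110 mm); 34 mm centre hole; round it a dark steel neck to grip it by, 44 mm across, z 4 to 28 mm. It lies loosely on the inner lid's disc, whose orange knob stands through the neck. Origin: centre of the plate's underside (3 mm above the inner lid's origin when nested); z up.
- red_pot: Bystander: small red colour tester pot with a screw lid, 49 mm across, 60 mm tall. Origin: centre of its underside.
- orange_pot: Bystander: small orange colour tester pot with a black screw lid, 49 mm across, 60 mm tall. Origin: centre of its underside.
- green_tin: Bystander: small green and white paint tin, 68 mm across, 62 mm tall. Origin: centre of its underside.
- blue_tape: Bystander: roll of blue masking tape lying flat, 90 mm across, 19 mm tall. Origin: centre of its underside.
- wide_brush: Bystander: paint brush with wooden handle lying flat, 59x216x17 mm. Origin: centre of its underside.
- yellow_notes: Bystander: block of yellow notes, 50x52x18 mm. Origin: centre of its underside.
Things that resemble listed ones, but are neither listed nor needed, are in the scene too. Several things have the shape of the outer_lid; the one meant has the colours described above.

How it is judged (in metres and radians):
On the way, in this order (a step that is already met when the one before it is completed fails the run):
1. the nested pair is lifted off the stand together, held by the inner lid's knob (z of inner_lid in the frame of stand above 0.065 m and z of outer_lid in the frame of inner_lid below 0.006 m and horizontal distance between outer_lid and inner_lid below 0.006 m and contact force between the fingers and inner_lid above 0.5 N), for 0.2 s.
2. the pair rests on the canister, inner lid seated in its mouth with the outer lid on it, and is let go (z of inner_lid in the frame of canister between 0.0875 and 0.0925 m and horizontal distance between inner_lid and canister below 0.006 m and angle between the z axis of inner_lid and the z axis of canister, either way round below 0.04 rad and z of outer_lid in the frame of inner_lid below 0.006 m and horizontal distance between outer_lid and inner_lid below 0.006 m and contact force between inner_lid and canister above 0.3 N and contact force between each of the arm, the fingers and inner_lid below 0.1 N and contact force between each of the arm, the fingers and outer_lid below 0.1 N), for 0.2 s.
3. the outer lid alone is lifted clear of the inner lid's knob (z of outer_lid in the frame of inner_lid above 0.066 m and horizontal distance between outer_lid and canister below 0.06 m and angle between outer_lid's own z axis and vertical below 0.3 rad and z of inner_lid in the frame of canister between 0.0875 and 0.0925 m and horizontal distance between inner_lid and canister below 0.006 m and angle between the z axis of inner_lid and the z axis of canister, either way round below 0.04 rad and contact force between the fingers and outer_lid above 0.5 N), for 0.2 s.
At the end, for the whole second after the job is handed in: Gripper holds the outer lid still, tilted < 0.3 rad, within 60 mm of the canister's axis, > 66 mm above the inner lid's origin, touching no lid, canister or stand; inner lid untouched, seated: origin 87.5-92.5 mm above the canister's underside, < 6 mm off axis, < 0.04 rad off; canister upright (all of step 3 and contact force between each of outer_lid, the fingers, the arm and inner_lid below 0.1 N and contact force between outer_lid and canister below 0.1 N and contact force between outer_lid and stand below 0.1 N and contact force between inner_lid and canister above 0.3 N and linear speed of outer_lid below 0.03 m/s and linear speed of inner_lid below 0.01 m/s and angle between canister's own z axis and vertical below 0.03 rad); the arm keeps its last pose, push and grip.
It fails at once if the lids come apart while the inner lid is not seated in the canister (also: the inner lid is pulled up or dragged along when the outer one is lifted) (z of outer_lid in the frame of inner_lid above 0.015 m and not (z of inner_lid in the frame of canister between 0.0875 and 0.0925 m and horizontal distance between inner_lid and canister below 0.006 m and angle between the z axis of inner_lid and the z axis of canister, either way round below 0.04 rad)).
It fails at once if the lids are dropped instead of lowered (contact force between the fingers and inner_lid below 0.1 N and contact force between the fingers and outer_lid below 0.1 N and linear speed of inner_lid above 0.35 m/s).
It fails at once if the canister is shoved more than 30 mm or tipped (distance of canister from where it was at the start of the episode above 0.03 m or angle between canister's own z axis and vertical above 0.2 rad).
It fails at once if a bystander is moved more than 20 mm (distance of any of red_pot, orange_pot, green_tin, blue_tape, wide_brush, yellow_notes from where it was at the start of the episode above 0.02 m).
It also fails if it takes over 56 s, if anything falls off the work surface, if the arm or the gripper's body presses on something with over 40 N, if the wrist force passes 120 N, or if a joint passes its speed limit or range.

## Working session

There is one attempt and no reset: what is moved stays moved. The work goes in short steps, each a Python script; the robot and the scene stay as the last script left them, time stands still between calls to the robot, and variables do not carry over. Pictures are saved under pics/ and viewed, and the job is handed in when it is done.

```bash
mkdir -p pics; ls
python3 - <<'E'
from plant import ctrl,sensors,optics
import cv2,numpy as np
s=sensors.read_state(); print(s['t'],s['eef_pos'],s['force'],ctrl.tcp_to_tips)
for n in("side","top"):
    p,d=optics.grab_frame(n); cv2.imwrite(f'pics/{n}0.png',p[:,:,::-1]); np.save(f'pics/{n}0.npy',d)
    np.save(f'pics/{n}0p.npy',p)
    c=optics.camera_params(n); print(n,c)
E
```

```text
pics
0.0 [ 218.33295263 -531.10003379  223.59550973] [-0.68567125 -0.49828278 -0.1131072 ] 25.0
side {'mtx': array([[513.12939121,   0.        , 315.37975822],
       [  0.        , 513.12939121, 193.12838528],
       [  0.        ,   0.        ,   1.        ]]), 'k1': 0.04666531012321265, 'R': array([[-0.86231908, -0.50621809, -0.01220863],
       [-0.18699717,  0.3407619 , -0.92136496],
       [ 0.47057184, -0.79222761, -0.38850684]]), 't': array([391.11166423, 183.56845848, 968.5766308 ])}
top {'mtx': array([[478.27308733,   0.        , 316.87036943],
       [  0.        , 478.27308733, 196.27269066],
       [  0.        ,   0.        ,   1.        ]]), 'k1': -0.0027342648170499695, 'R': array([[ 2.75610477e-02, -9.99619712e-01, -9.06009125e-04],
       [-9.95724113e-01, -2.73736743e-02, -8.82279615e-02],
       [ 8.81696086e-02,  3.33379019e-03, -9.96099898e-01]]), 't': array([ -75.170909  ,  487.57421008, 1424.26195081])}
```

View pics/side0.png

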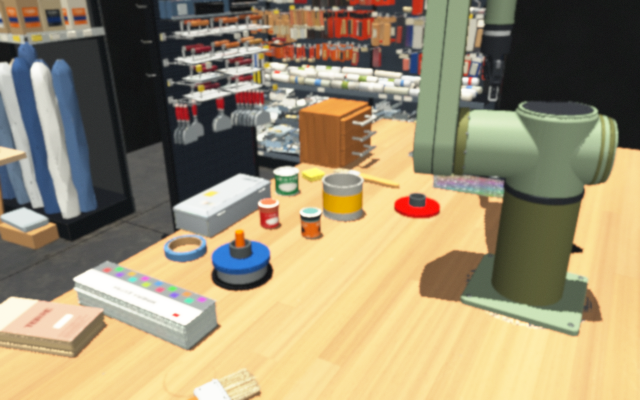

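View pics/top0.png

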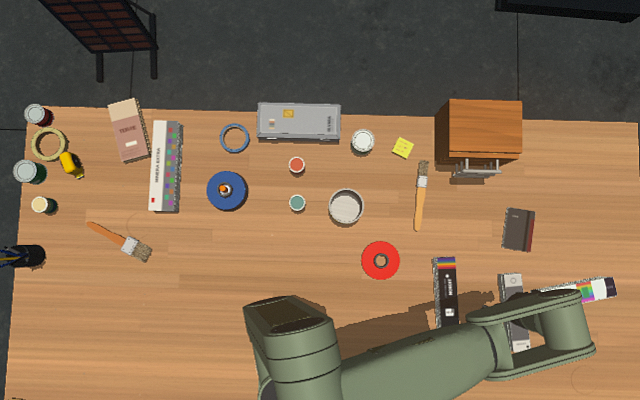

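Side view: nested pair at about (240,255), canister with yellow band at (342,195), red look‑alike lid at (417,206). Top view: pair at (227,190), canister at (346,206), red lid with dark neck at (380,260).

Candidates for the lid pair are blue with an orange knob at top (227,190), or red with no knob at top (380,260). I choose the blue one. The blue tape ring at top (235,138) is a bystander. For the canister, the open tin at top (346,206) fits, and the others, such as the white/green tin at (363,141), are closed.

```bash
cat > h.py <<'E'
import numpy as np,cv2
from plant import ctrl,sensors,optics
def ray(n,uv):
    c=optics.camera_params(n)
    p=cv2.undistortPoints(np.array(uv,float).reshape(-1,1,2),c['mtx'],np.array([c['k1'],0,0,0.])).reshape(-1,2)
    d=np.c_[p,np.ones(len(p))]@c['R']; o=-c['R'].T@c['t']; return o,d
def plane(n,uv,z):
    o,d=ray(n,uv); return o+d*((z-o[2])/d[:,2])[:,None]
def depthpt(n,uv,dep):
    o,d=ray(n,uv); return o+d*np.asarray(dep)[:,None]
def tri(a,b):
    (o1,d1),(o2,d2)=ray('side',[a]),ray('top',[b]); d1,d2=d1[0],d2[0]
    A=np.c_[d1,-d2]; s=np.linalg.lstsq(A,o2-o1,rcond=None)[0]
    p,q=o1+s[0]*d1,o2+s[1]*d2; return (p+q)/2,np.linalg.norm(p-q)
def circ(P):
    A=np.c_[2*P[:,:2],np.ones(len(P))]; x=np.linalg.lstsq(A,(P[:,:2]**2).sum(1),rcond=None)[0]
    r=np.sqrt(x[2]+x[0]**2+x[1]**2); return x[:2],r,np.abs(np.hypot(*(P[:,:2]-x[:2]).T)-r).mean()
def mask(p,lo,hi,box):
    h=cv2.cvtColor(p,cv2.COLOR_RGB2HSV); m=cv2.inRange(h,lo,hi); k=np.zeros_like(m); x0,y0,x1,y1=box; k[y0:y1,x0:x1]=1; return m*k
def big(m):
    return max(cv2.findContours(m,cv2.RETR_EXTERNAL,cv2.CHAIN_APPROX_NONE)[0],key=cv2.contourArea)[:,0]
E
python3 - <<'E'
import cv2,numpy as np
a=cv2.imread('pics/side0.png');b=cv2.imread('pics/top0.png')
f=lambda i,x,y,w,h:cv2.resize(i[y:y+h,x:x+w],(400,300),interpolation=cv2.INTER_CUBIC)
cv2.imwrite('pics/crop0.png',np.vstack([np.hstack([f(a,200,220,80,75-15),f(a,310,160,80,60)]),np.hstack([f(b,187,160,80,60),f(b,306,176,80,60)])]))
E
```

```text
(no output)
```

View pics/crop0.png

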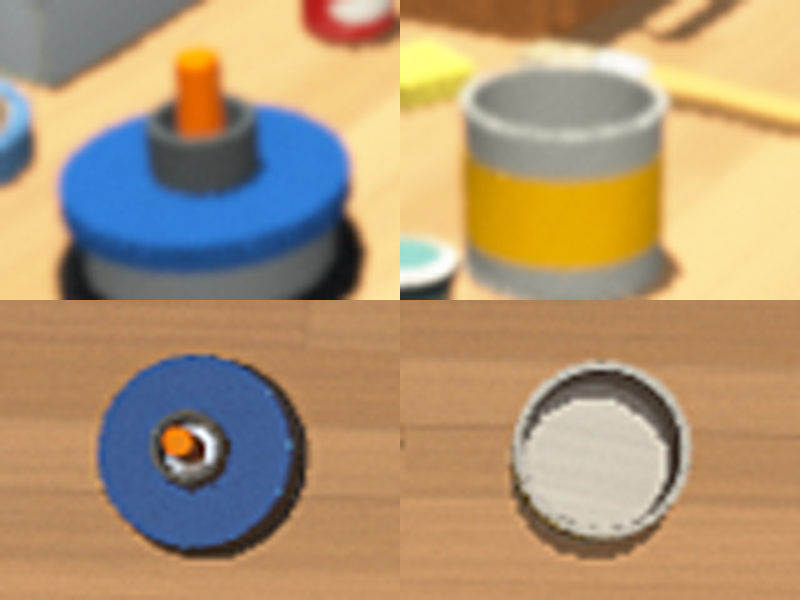

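The crop confirms the choice: blue plate, dark neck and orange knob, with its top at about side (239.6,232) and top (223,188). The canister is open with a yellow band. Next I measure both.

Run:
```python
from h import *
a=np.load('pics/side0p.npy');b=np.load('pics/top0p.npy');da=np.load('pics/side0.npy');db=np.load('pics/top0.npy')
# blue plate top view
m=mask(b,(105,100,60),(125,255,255),(195,160,265,225)); c=big(m)
for z in(40,47): print('plate top',z,circ(plane('top',c,z)))
ys,xs=np.nonzero(m); P=depthpt('top',np.c_[xs,ys],db[ys,xs]); print('plate depth z',np.percentile(P[:,2],[10,50,90]))
ms=mask(a,(100,120,60),(125,255,255),(205,230,280,285)); ys,xs=np.nonzero(ms);P=depthpt('side',np.c_[xs,ys],da[ys,xs]);print('plate side z',np.percentile(P[:,2],[10,50,75,90]))
# knob
mo=mask(b,(3,150,120),(20,255,255),(210,175,240,205)); y,x=np.nonzero(mo);print('knob top px',x.min(),x.max(),y.min(),y.max(),len(x))
P=depthpt('top',np.c_[x,y],db[y,x]);print('knob depth',np.round(P[P[:,2]>P[:,2].max()-12].mean(0),1),P[:,2].max())
msd=mask(a,(3,150,120),(20,255,255),(225,225,255,252)); y,x=np.nonzero(msd);print('side px',x.min(),x.max(),y.min(),y.max())
P=depthpt('side',np.c_[x,y],da[y,x]);print('knob side',np.round(np.median(P,0),1),P[:,2].max())
print('tri top',tri((239.6,232.2),(223,187.6)))
# canister: rim points by depth in top view
ys,xs=np.mgrid[180:235,318:376]; ys,xs=ys.ravel(),xs.ravel();P=depthpt('top',np.c_[xs,ys],db[ys,xs])
print('can depth zmax',np.percentile(P[:,2],[50,90,97,99]))
k=(P[:,2]>70); Q=np.zeros(b.shape[:2],np.uint8); Q[ys[k],xs[k]]=255; c=big(Q); print(circ(plane('top',c,90)),circ(plane('top',c,85)),k.sum())
print('mean of rim ring',P[k].mean(0))
# side
ys,xs=np.mgrid[165:225,318:368]; ys,xs=ys.ravel(),xs.ravel();P=depthpt('side',np.c_[xs,ys],da[ys,xs])
mc=mask(a,(18,150,100),(28,255,255),(318,165,370,225)); y,x=np.nonzero(mc);P=depthpt('side',np.c_[x,y],da[y,x]); print('band',circ(P),P[:,2].min(),P[:,2].max())
```

```text
plate top 40 (array([500.03694041, 211.20758841]), np.float64(56.224826709525516), np.float64(0.7806150436426266))
plate top 47 (array([499.35719363, 209.83998697]), np.float64(55.94798507022728), np.float64(0.7767714257789167))
plate depth z [42.9846269  47.22239483 51.18031489]
plate side z [39.74015363 45.85375323 46.6665764  47.40231227]
knob top px 219 225 185 190 32
knob depth [499.2 210.9  96.6] 100.67352520223108
side px 235 244 229 246
knob side [496.5 217.   81.5] 550.2071263828082
tri top (array([500.93846775, 209.06012556,  92.09516412]), np.float64(0.21678392226082766))
can depth zmax [ 1.79275884 26.69944242 90.42764055 93.37328722]
(array([ 458.73028153, -145.3322577 ]), np.float64(49.7869637560394), np.float64(0.7262845585876687)) (array([ 459.0829416 , -145.61945944]), np.float64(49.96844853174407), np.float64(0.7289320305420239)) 237
mean of rim ring [ 454.94810334 -143.67382669  175.11109355]
band (array([525.42036933, 353.32847204]), np.float64(483.4251019850639), np.float64(28.01938072881748)) -3.9928828966307037 550.2071263828082
```

Run:
```python
from h import *
a=np.load('pics/side0p.npy');b=np.load('pics/top0p.npy');db=np.load('pics/top0.npy')
# canister in side view: yellow band silhouette columns vs axis rays
mc=mask(a,(18,150,100),(28,255,255),(318,165,366,225)); k=big(mc); msk=np.zeros_like(mc); cv2.fillPoly(msk,[k],255)
for r in range(190,216,4):
    x=np.nonzero(msk[r])[0]; print(r,x.min(),x.max(),(x.min()+x.max())/2,end=' | ')
def proj(n,X):
    c=optics.camera_params(n); return cv2.projectPoints(np.array([X],float),cv2.Rodrigues(c['R'])[0],c['t'],c['mtx'],np.array([c['k1'],0,0,0.]))[0].ravel()
print()
for z in(30,60,90): print(z,proj('side',(458.7,-145.3,z)))
print('pair', [proj('side',(500,210,z)) for z in (75,97)])
y,x=np.nonzero(mask(a,(3,150,120),(20,255,255),(225,225,255,252)))
for r in range(230,247,4): q=x[y==r]; print(r,q.min(),q.max())
m=mask(a,(100,120,60),(125,255,255),(205,230,280,290)); y,x=np.nonzero(m)
for r in (250,256,260): q=x[y==r]; print('plate',r,q.min(),q.max(),(q.min()+q.max())/2)
ys,xs=np.mgrid[180:235,318:376]; ys,xs=ys.ravel(),xs.ravel();P=depthpt('top',np.c_[xs,ys],db[ys,xs])
g=(P[:,2]>80)&(P[:,2]<100); print('ring depth',P[g].mean(0),circ(P[g]),g.sum())
for n in('side','top'):
    c=optics.camera_params(n);print(n,-c['R'].T@c['t'])
```

```text
Traceback (most recent call last):
ValueError: zero-size array to reduction operation minimum which has no identity
```

```bash
cat >> h.py <<'E'
def proj(n,X):
    c=optics.camera_params(n); return cv2.projectPoints(np.array([X],float),cv2.Rodrigues(c['R'])[0],c['t'],c['mtx'],np.array([c['k1'],0,0,0.]))[0].ravel()
E
python3 - <<'E'
from h import *
a=np.load('pics/side0p.npy');b=np.load('pics/top0p.npy');db=np.load('pics/top0.npy')
mc=mask(a,(18,150,100),(28,255,255),(318,165,366,225))
for r in range(198,212,3):
    x=np.nonzero(mc[r])[0]; print(r,x.min(),x.max(),(x.min()+x.max())/2,end=' | ')
print()
for z in(0,30,60,90): print(z,proj('side',(458.7,-145.3,z)))
print('pair', [proj('side',(500,210,z)) for z in (47,75,97)])
y,x=np.nonzero(mask(a,(3,150,120),(20,255,255),(225,225,255,252)))
for r in range(230,247,4): q=x[y==r]; print(r,q.min(),q.max())
m=mask(a,(100,120,60),(125,255,255),(205,230,280,290)); y,x=np.nonzero(m)
for r in (250,256,260): q=x[y==r]; print('plate',r,q.min(),q.max(),(q.min()+q.max())/2)
ys,xs=np.mgrid[180:235,318:376]; ys,xs=ys.ravel(),xs.ravel();P=depthpt('top',np.c_[xs,ys],db[ys,xs])
g=(P[:,2]>80)&(P[:,2]<100); print('ring depth',P[g].mean(0),circ(P[g]),g.sum())
for n in('side','top'):
    c=optics.camera_params(n);print(n,-c['R'].T@c['t'])
E
```

```text
198 322 362 342.0 | 201 322 362 342.0 | 204 322 362 342.0 | 207 323 361 342.0 | 210 327 357 342.0 | 
0 [342.67725958 212.19579166]
30 [342.77693311 201.35282292]
60 [342.87959351 190.31283212]
90 [342.98536963 179.06892976]
pair [array([241.29150458, 252.79418565]), array([240.33376888, 240.2788544 ]), array([239.5639006 , 230.25960054])]
230 235 243
234 235 243
238 235 243
242 235 244
246 236 242
plate 250 216 268 242.0
plate 256 213 268 240.5
plate 260 213 267 240.0
ring depth [ 459.88092782 -147.98415788   89.17069916] (array([ 458.66215878, -145.18772365]), np.float64(48.35041392922096), np.float64(1.3993268022672556)) 205
side [-84.19505546 902.76780697 550.20712638]
top [ 361.98456797  -66.54381525 1461.65675643]
```

```bash
cat >> h.py <<'E'
def down(yaw):  # tool z down, tool y (jaw axis) at angle yaw from world x
    y=np.array([np.cos(yaw),np.sin(yaw),0]); z=np.array([0,0,-1.]); return np.c_[np.cross(y,z),y,z]
PAIR=np.array([500.4,210.4]); CAN=np.array([459.5,-144.8])
E
python3 - <<'E'
from h import *
s=sensors.read_state(); print(s['eef_rot'].round(2),s['grip_width'])
for yaw in np.arange(-180,180,30):
    print(yaw,*[None if (q:=ctrl.solve_ik([*p,z],down(np.radians(yaw)))) is None else q.round(2) for p,z in((PAIR,100),(CAN,150))])
E
```

```text
[[ 0.92  0.38 -0.  ]
 [ 0.38 -0.92  0.  ]
 [ 0.   -0.   -1.  ]] 85.53648053424759
-180 None [-0.49  0.09  1.84 -0.    1.21  2.66]
-150 None [-0.49  0.09  1.84 -0.    1.21  2.13]
-120 [ 0.24  0.28  1.73 -0.    1.13  2.33] [-0.49  0.09  1.84 -0.    1.21  1.61]
-90 [ 0.24  0.28  1.73 -0.    1.13  1.81] [-0.49  0.09  1.84 -0.    1.21  1.09]
-60 [ 0.24  0.28  1.73 -0.    1.13  1.29] [-0.49  0.09  1.84 -0.    1.21  0.56]
-30 [ 0.24  0.28  1.73 -0.    1.13  0.76] [-0.49  0.09  1.84 -0.    1.21  0.04]
0 [ 0.24  0.28  1.73 -0.    1.13  0.24] [-0.49  0.09  1.84 -0.    1.21 -0.49]
30 [ 0.24  0.28  1.73 -0.    1.13 -0.29] [-0.49  0.09  1.84 -0.    1.21 -1.01]
60 [ 0.24  0.28  1.73 -0.    1.13 -0.81] [-0.49  0.09  1.84 -0.    1.21 -1.53]
90 [ 0.24  0.28  1.73 -0.    1.13 -1.33] [-0.49  0.09  1.84 -0.    1.21 -2.06]
120 [ 0.24  0.28  1.73 -0.    1.13 -1.86] [-0.49  0.09  1.84 -0.    1.21 -2.58]
150 [ 0.24  0.28  1.73 -0.    1.13 -2.38] None
```

Run:
```python
from h import *
R=down(np.radians(30))
ctrl.move_ptp([*PAIR,170],R)
ctrl.gripper_to(45,30)
print(ctrl.move_l([*PAIR,102],vel=80,threshold=8))
s=sensors.read_state(); print(s['t'],s['eef_pos'],s['force'],s['grip_width'])
p,d=optics.grab_frame('side'); cv2.imwrite('pics/s1.png',cv2.resize(p[180:300,160:320,::-1],(800,600),interpolation=cv2.INTER_CUBIC))
```

```text
False
4.375 [501.00605101 210.53813322 102.56998733] [0.28013997 0.02044325 0.15706682] 45.28617770934813
```

View pics/s1.png

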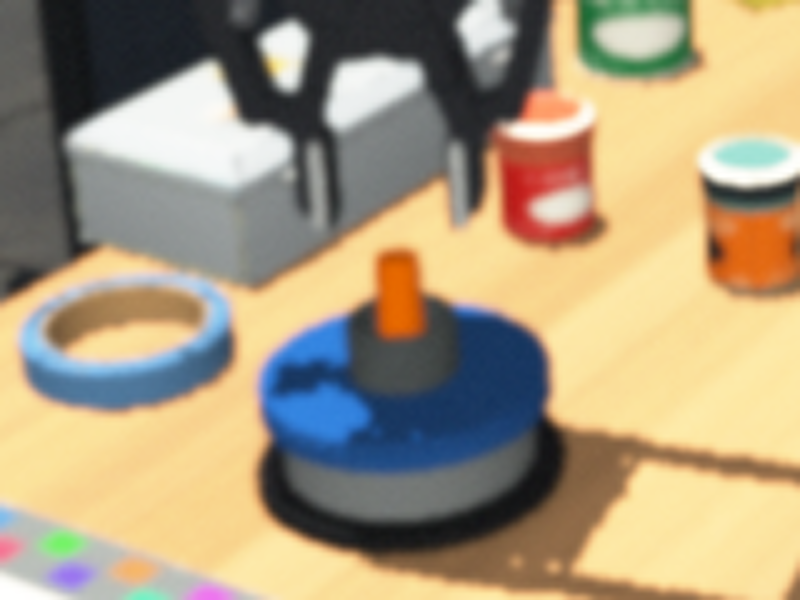

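The crop shows the finger pads ending at about side px (225,225) and (252,225), roughly 5 px above the knob top at (239.6,230). They should reach below it at the reported TCP z of 102. I measure that before closing.

Run:
```python
from h import *
p,d=optics.grab_frame('side'); t,dt=optics.grab_frame('top')
np.save('pics/s2d.npy',d)
cv2.imwrite('pics/s2.png',np.hstack([cv2.resize(p[140:260,180:300,::-1],(400,400),interpolation=cv2.INTER_CUBIC),cv2.resize(t[140:240,177:277,::-1],(400,400),interpolation=cv2.INTER_CUBIC)]))
s=sensors.read_state()
print(s['q'],s['eef_pos'],proj('side',s['eef_pos']),proj('side',s['eef_pos']-[0,0,25]),proj('top',s['eef_pos']))
for v in range(206,230,3):
    print(v,[ (u,*depthpt('side',[(u,v)],[d[v,u]])[0].round(0)) for u in (222,225,252,254)])
```

```text
[ 2.38570762e-01  2.72511409e-01  1.73260164e+00  2.60796900e-06
  1.13481232e+00 -2.85055049e-01] [501.05170459 210.57039566 102.81947177] [238.74387661 227.57912021] [239.62805223 239.00168307] [221.71597307 187.11548041]
206 [(222, np.float64(518.0), np.float64(234.0), np.float64(154.0)), (225, np.float64(521.0), np.float64(222.0), np.float64(149.0)), (252, np.float64(467.0), np.float64(208.0), np.float64(155.0)), (254, np.float64(467.0), np.float64(202.0), np.float64(153.0))]
209 [(222, np.float64(520.0), np.float64(232.0), np.float64(147.0)), (225, np.float64(515.0), np.float64(229.0), np.float64(147.0)), (252, np.float64(470.0), np.float64(204.0), np.float64(147.0)), (254, np.float64(469.0), np.float64(201.0), np.float64(146.0))]
212 [(222, np.float64(517.0), np.float64(236.0), np.float64(143.0)), (225, np.float64(514.0), np.float64(231.0), np.float64(142.0)), (252, np.float64(471.0), np.float64(205.0), np.float64(141.0)), (254, np.float64(469.0), np.float64(201.0), np.float64(139.0))]
215 [(222, np.float64(520.0), np.float64(234.0), np.float64(135.0)), (225, np.float64(514.0),
[... 497 characters left out ...]
 (225, np.float64(515.0), np.float64(232.0), np.float64(123.0)), (252, np.float64(471.0), np.float64(206.0), np.float64(122.0)), (254, np.float64(470.0), np.float64(201.0), np.float64(120.0))]
224 [(222, np.float64(664.0), np.float64(77.0), np.float64(14.0)), (225, np.float64(517.0), np.float64(231.0), np.float64(116.0)), (252, np.float64(471.0), np.float64(206.0), np.float64(116.0)), (254, np.float64(615.0), np.float64(18.0), np.float64(-0.0))]
227 [(222, np.float64(663.0), np.float64(79.0), np.float64(7.0)), (225, np.float64(665.0), np.float64(67.0), np.float64(1.0)), (252, np.float64(612.0), np.float64(31.0), np.float64(-2.0)), (254, np.float64(608.0), np.float64(28.0), np.float64(-2.0))]
```

View pics/s2.png

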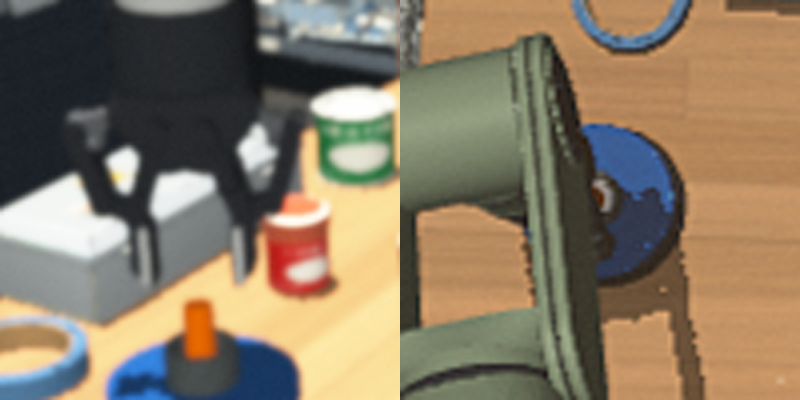

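The pad tips measure z≈113 by side-camera depth, though the reported TCP minus 25 predicts about 77. In xy they agree with the knob. So there is an unexplained height offset of about 33 mm. I descend in a guarded step and measure again.

```bash
cat >> h.py <<'E'
def tipz(d,us,v0,v1,lo=40):
    out=[]
    for u in us:
        P=depthpt('side',[(u,v) for v in range(v0,v1)],d[v0:v1,u]); g=(np.hypot(P[:,0]-P[0,0],P[:,1]-P[0,1])<30)
        out.append((u,P[g][-1].round(0)))
    return out
E
python3 - <<'E'
from h import *
print(ctrl.move_l([*PAIR,80],vel=50,threshold=6))
ctrl.hold(0.2)
s=sensors.read_state(); print(s['t'],s['eef_pos'],s['force'])
p,d=optics.grab_frame('side'); np.save('pics/s3d.npy',d)
cv2.imwrite('pics/s3.png',cv2.resize(p[180:300,160:320,::-1],(800,600),interpolation=cv2.INTER_CUBIC))
for v in range(218,246,3):
    print(v,[ (u,*depthpt('side',[(u,v)],[d[v,u]])[0].round(0).tolist()) for u in (224,226,251,253)])
E
```

```text
False
5.3167 [500.75938037 210.49526656  80.37170898] [ 0.16082582 -0.68683898 -1.45208828]
218 [(224, 515.0, 234.0, 130.0), (226, 518.0, 226.0, 126.0), (251, 472.0, 208.0, 129.0), (253, 468.0, 206.0, 129.0)]
221 [(224, 520.0, 230.0, 121.0), (226, 514.0, 230.0, 122.0), (251, 474.0, 206.0, 121.0), (253, 469.0, 205.0, 122.0)]
224 [(224, 516.0, 235.0, 118.0), (226, 513.0, 232.0, 117.0), (251, 471.0, 209.0, 117.0), (253, 469.0, 206.0, 116.0)]
227 [(224, 517.0, 235.0, 111.0), (226, 515.0, 231.0, 110.0), (251, 473.0, 208.0, 110.0), (253, 471.0, 205.0, 109.0)]
230 [(224, 518.0, 234.0, 104.0), (226, -84.0, 903.0, 550.0), (251, 473.0, 208.0, 103.0), (253, 471.0, 204.0, 102.0)]
233 [(224, 516.0, 237.0, 99.0), (226, 515.0, 233.0, 98.0), (251, 474.0, 207.0, 96.0), (253, 471.0, 206.0, 96.0)]
236 [(224, 518.0, 235.0, 91.0), (226, 516.0, 233.0, 91.0), (251, 476.0, 206.0, 89.0), (253, 471.0, 206.0, 90.0)]
239 [(224, 630.0, 112.0, -1.0), (226, 625.0, 111.0, -0.0), (251, 574.0, 84.0, 0.0), (253, 572.0, 81.0, -1.0)]
242 [(224, 620.0, 125.0, -0.0), (226, 617.0, 121.0, -1.0), (251, 485.0, 196.0, 68.0), (253, 507.0, 162.0, 47.0)]
245 [(224, 551.0, 202.0, 47.0), (226, 549.0, 197.0, 46.0), (251, 480.0, 202.0, 66.0), (253, 502.0, 170.0, 45.0)]
```

View pics/s3.png

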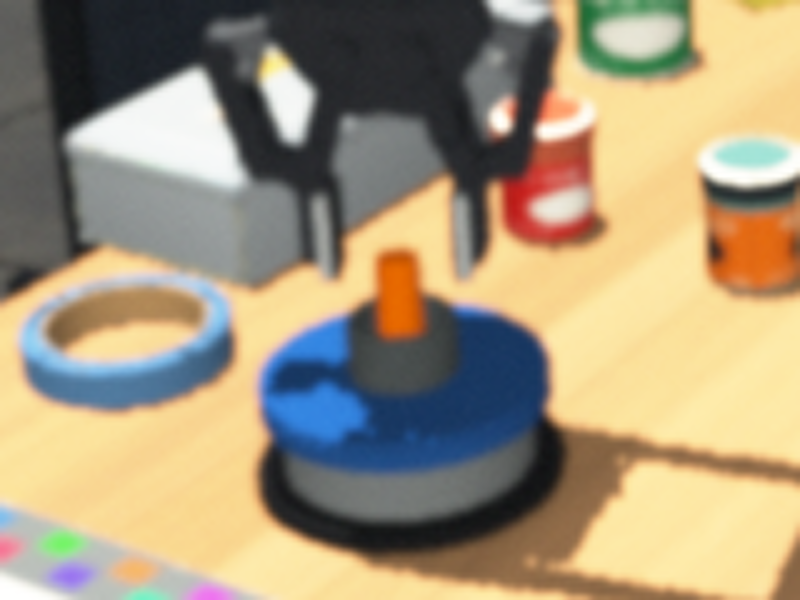

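Tips now measure about 89 at TCP 80.4, so the offset is steady: tips ≈ TCP + 9 mm at 45 mm opening. The fingers are centred on the knob (inner edges at crop x 340 and 455, knob at 398). I go by the camera, so TCP ≈ 71.

Run:
```python
from h import *
print(ctrl.move_l([*PAIR,71],vel=30,threshold=6))
ctrl.gripper_to(26,40); 
p,d=optics.grab_frame('side')
s=sensors.read_state(); print(s['t'],s['eef_pos'],s['force'],s['grip_width'])
cv2.imwrite('pics/s4.png',cv2.resize(p[200:290,180:300,::-1],(800,600),interpolation=cv2.INTER_CUBIC))
for v in range(228,250,2):
    print(v,[ (u,*depthpt('side',[(u,v)],[d[v,u]])[0].round(0).tolist()) for u in (230,232,246,248)])
```

```text
False
6.1917 [500.54445747 210.44513814  71.16641651] [-0.5322699   0.10268595 -0.95995672] 26.076820236143362
228 [(230, 509.0, 227.0, 107.0), (232, 509.0, 221.0, 105.0), (246, 481.0, 213.0, 108.0), (248, 477.0, 212.0, 108.0)]
230 [(230, 509.0, 227.0, 103.0), (232, 507.0, 224.0, 102.0), (246, 480.0, 214.0, 104.0), (248, 478.0, 211.0, 103.0)]
232 [(230, 509.0, 228.0, 99.0), (232, 507.0, 224.0, 98.0), (246, 482.0, 213.0, 99.0), (248, 478.0, 212.0, 100.0)]
234 [(230, 509.0, 228.0, 95.0), (232, 506.0, 226.0, 95.0), (246, 481.0, 214.0, 95.0), (248, 480.0, 210.0, 94.0)]
236 [(230, 509.0, 228.0, 91.0), (232, 503.0, 230.0, 93.0), (246, 483.0, 213.0, 90.0), (248, 478.0, 213.0, 92.0)]
238 [(230, 510.0, 229.0, 86.0), (232, 505.0, 228.0, 87.0), (246, 483.0, 213.0, 86.0), (248, 480.0, 211.0, 86.0)]
240 [(230, 510.0, 229.0, 82.0), (232, 506.0, 227.0, 82.0), (246, 481.0, 215.0, 83.0), (248, 479.0, 213.0, 82.0)]
242 [(230, 518.0, 220.0, 71.0), (232, 516.0, 217.0, 70.0), (246, 500.0, 193.0, 63.0), (248, 493.0, 196.0, 66.0)]
244 [(230, 514.0, 225.0, 70.0), (232, 517.0, 216.0, 65.0), (246, 496.0, 199.0, 62.0), (248, 485.0, 206.0, 69.0)]
246 [(230, 510.0, 230.0, 69.0), (232, 505.0, 230.0, 70.0), (246, 482.0, 215.0, 70.0), (248, 480.0, 212.0, 68.0)]
248 [(230, 509.0, 232.0, 66.0), (232, 502.0, 234.0, 69.0), (246, 479.0, 220.0, 68.0), (248, 480.0, 212.0, 64.0)]
```

View pics/s4.png

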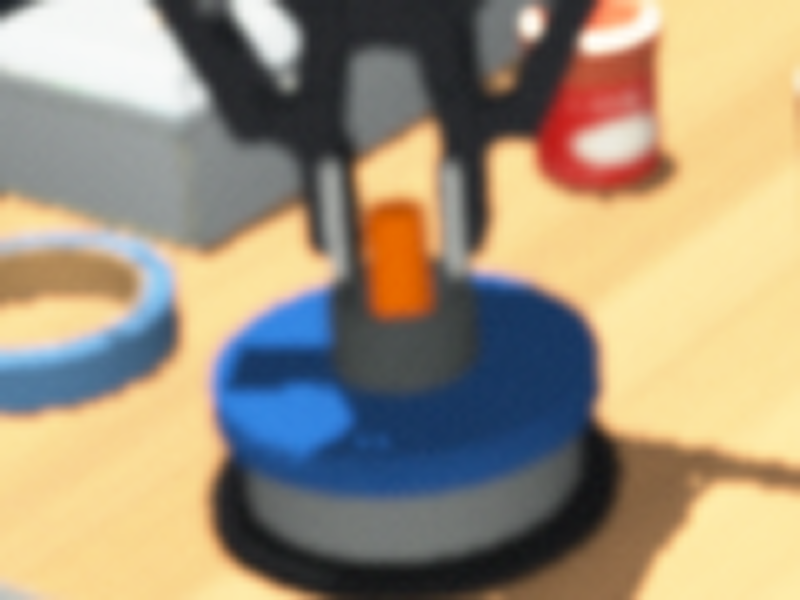

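The tips (px (231,241) and (247,241)) stand at about z 80, on either side of the knob and clear of the neck at about 70. I lower another 3 mm and grip.

Run:
```python
from h import *
print(ctrl.move_l([*PAIR,68],vel=20,threshold=5))
ctrl.gripper_to(10,50); ctrl.hold(0.2)
s=sensors.read_state(); print(s['t'],s['eef_pos'],s['force'],s['wrist_torque'],s['grip_width'])
print(ctrl.move_l([*PAIR,90],vel=40)); ctrl.hold(0.2)
s=sensors.read_state(); print(s['t'],s['eef_pos'],s['force'],s['wrist_torque'],s['grip_width'])
p,d=optics.grab_frame('side')
cv2.imwrite('pics/s5.png',cv2.resize(p[200:290,180:300,::-1],(800,600),interpolation=cv2.INTER_CUBIC))
```

```text
False
6.9333 [500.58891549 210.47163771  68.11550746] [-0.12204758  0.46106942  0.30400797] [ 0.10058565 -0.02269027 -0.02103932] 16.051491980809388
False
7.8333 [500.08477358 210.3113573   89.65156365] [-0.73439483  0.1841048  -3.35674982] [0.00164642 0.0111396  0.02350285] 16.07663847255871
```

View pics/s5.png

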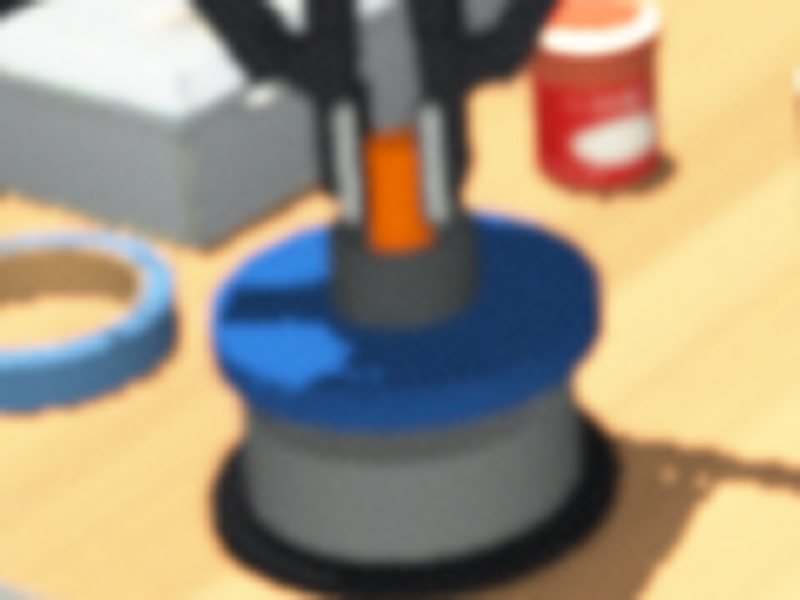

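The pair is lifted level on the knob, with a clear gap to the stand. I carry it over the canister.

Run:
```python
from h import *
ctrl.move_l([*PAIR,180],vel=100)
ctrl.move_l([*CAN,180],vel=150)
ctrl.move_l([*CAN,142],vel=60); ctrl.hold(0.3)
s=sensors.read_state(); print(s['t'],s['eef_pos'],s['force'],s['wrist_torque'],s['grip_width'])
p,d=optics.grab_frame('side'); t,dt=optics.grab_frame('top'); np.save('pics/s6p.npy',p);np.save('pics/s6d.npy',d);np.save('pics/t6p.npy',t);np.save('pics/t6d.npy',dt)
cv2.imwrite('pics/s6.png',np.vstack([cv2.resize(p[130:230,280:400,::-1],(480,400),interpolation=cv2.INTER_CUBIC)]))
cv2.imwrite('pics/t6.png',cv2.resize(t[160:250,290:410,::-1],(600,450),interpolation=cv2.INTER_CUBIC))
```

```text
12.55 [ 459.76142634 -144.93366233  142.38287527] [-0.38417228  0.51033157 -2.93704518] [0.05673941 0.017147   0.00270212] 16.21875505228783
```

View pics/s6.png

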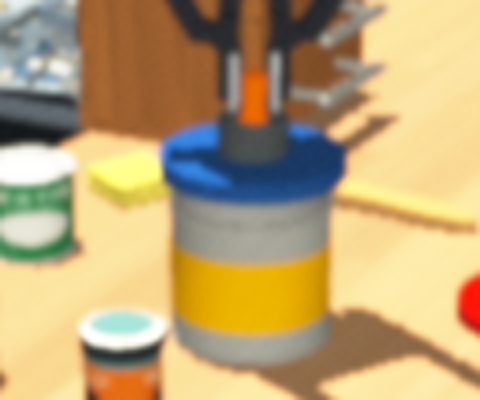

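View pics/t6.png

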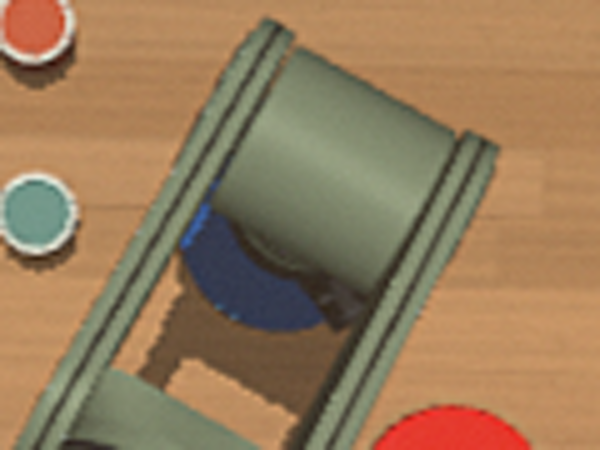

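Run:
```python
from h import *
from scipy.optimize import least_squares
p=np.load('pics/s6p.npy');t=np.load('pics/t6p.npy');d=np.load('pics/s6d.npy')
m=mask(p,(100,110,40),(130,255,255),(310,155,375,185)); y,x=np.nonzero(m)
for r in range(162,180,2):
    q=x[y==r]
    if len(q): print(r,q.min(),q.max(),(q.min()+q.max())/2,end=' | ')
print()
mc=mask(p,(18,150,100),(28,255,255),(318,165,366,225))
for r in range(196,212,3):
    q=np.nonzero(mc[r])[0]; print(r,q.min(),q.max(),(q.min()+q.max())/2,end=' | ')
mo=mask(p,(3,150,100),(17,255,255),(335,140,350,165)); y,x=np.nonzero(mo)
for r in range(146,162,4):
    q=x[y==r]
    if len(q): print('knob',r,q.min(),q.max(),end=' ')
print()
P=depthpt('side',np.c_[np.nonzero(m)[::-1]],d[np.nonzero(m)]);print('blue z',np.percentile(P[:,2],[5,50,80,95]))
print('pred lid',proj('side',(458.7,-145.3,121)),'can',proj('side',(458.7,-145.3,40)),proj('side',(458.7,-145.3,130)))
# tilt: plate plane fit
g=(P[:,2]>112)&(P[:,2]<130); A=np.c_[P[g][:,:2],np.ones(g.sum())]; print('plane',np.linalg.lstsq(A,P[g][:,2],rcond=None)[0])
m=mask(t,(105,60,20),(130,255,255),(325,195,362,228)); c=big(m)
# lower arc only: bottom-most pixel per column
cols=[(u,c[c[:,0]==u,1].max()) for u in range(c[:,0].min(),c[:,0].max()+1)]
print(cols)
np.save('pics/cols.npy',cols)
```

```text
162 328 357 342.5 | 164 323 360 341.5 | 166 321 363 342.0 | 168 321 364 342.5 | 170 321 364 342.5 | 172 321 364 342.5 | 174 322 363 342.5 | 176 324 362 343.0 | 178 327 359 343.0 | 
196 322 362 342.0 | 199 322 362 342.0 | 202 322 362 342.0 | 205 323 362 342.5 | 208 324 360 342.0 | 211 329 355 342.0 | knob 146 341 345 knob 150 340 346 knob 154 340 346 knob 158 340 346 
blue z [111.47571921 119.53956361 120.51490492 121.36028088]
pred lid [343.09808926 167.22829961] can [342.81081515 197.69505027] [343.13148706 163.74726763]
plane [ 1.7453097e-02 -2.7506241e-02  1.0775568e+02]
[(326, np.int32(209)), (327, np.int32(211)), (328, np.int32(213)), (329, np.int32(215)), (330, np.int32(217)), (331, np.int32(218)), (332, np.int32(219)), (333, np.int32(220)), (334, np.int32(221)), (335, np.int32(222)), (336, np.int32(223)), (337, np.int32(223)), (338, np.int32(223)), (339, np.int32(224)), (340, np.int32(224)), (341, np.int32(224)), (342, np.int32(224)), (343, np.int32(225)), (344, np.int32(225)), (345, np.int32(225)), (346, np.int32(225)), (347, np.int32(225)), (348, np.int32(225)), (349, np.int32(225)), (350, np.int32(224)), (351, np.int32(224)), (352, np.int32(224)), (353, np.int32(223))]
```

Run:
```python
from h import *
from scipy.optimize import least_squares
c=np.load('pics/cols.npy').astype(float)
for z in (108,121):
    P=plane('top',c,z)
    f=lambda q:np.hypot(P[:,0]-q[0],P[:,1]-q[1])-57
    r=least_squares(f,[459,-145],loss='soft_l1'); print(z,r.x,np.abs(f(r.x)).mean(),circ(P))
```

```text
108 [ 459.78078648 -145.18101132] 0.6814569935254219 (array([ 457.10366549, -143.75495107]), np.float64(54.306500333716706), np.float64(0.6702209100353748))
121 [ 459.39112021 -144.68072396] 0.6933071179834277 (array([ 456.19017818, -143.01344495]), np.float64(53.784961545551646), np.float64(0.6637843656240319))
```

Lid and canister axes agree within about 1 mm: side columns are 342.5 against 342.0–342.3, and the top fit is (459.6,-145.0) against (458.7,-145.3). I lower it gently with a force guard.

Run:
```python
from h import *
T=CAN+[-0.4,-0.2]
ctrl.move_l([*T,132],vel=40)
hit=ctrl.move_l([*T,114.5],vel=15,threshold=3.5)
s=sensors.read_state(); print(hit,s['t'],s['eef_pos'],s['force'],s['wrist_torque'],s['grip_width'])
p,d=optics.grab_frame('side'); np.save('pics/s7p.npy',p)
cv2.imwrite('pics/s7.png',cv2.resize(p[130:230,280:400,::-1],(720,600),interpolation=cv2.INTER_CUBIC))
```

```text
True 13.9333 [ 460.37901739 -145.86958699  118.15132347] [ 0.80302195 -1.86826351  0.98649274] [-0.14002726 -0.26298621 -0.02728854] 16.039582787540333
```

View pics/s7.png

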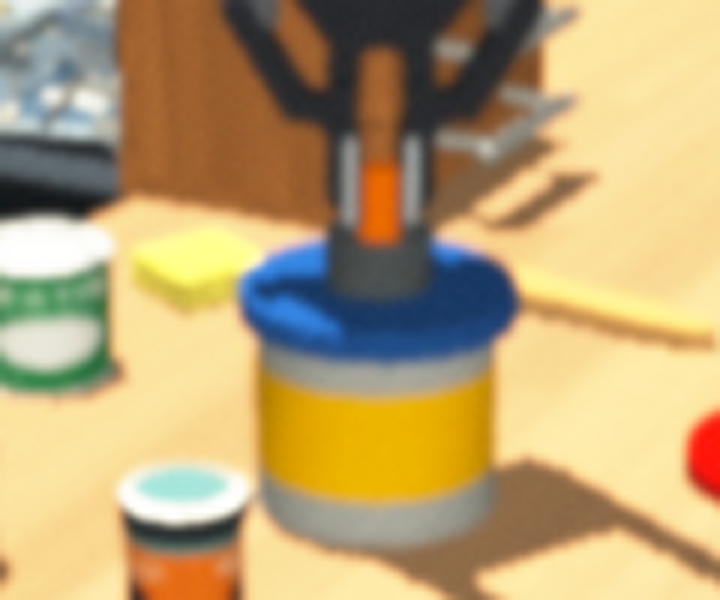

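It stopped at TCP 118.15, against a predicted 118. The skirt now overlaps the rim. I seat it a touch more, release and back off.

Run:
```python
from h import *
T=CAN+[-0.4,-0.2]
hit=ctrl.move_l([*T,117],vel=10,threshold=4)
s=sensors.read_state(); print(hit,s['t'],s['eef_pos'],s['force'],s['grip_width'])
ctrl.gripper_to(30); ctrl.gripper_to(72)
ctrl.hold(0.3)
ctrl.move_l([*T,150],vel=100); ctrl.hold(0.3)
s=sensors.read_state(); print(s['t'],s['eef_pos'],s['force'],s['grip_width'])
p,d=optics.grab_frame('side'); np.save('pics/s8p.npy',p);np.save('pics/s8d.npy',d)
cv2.imwrite('pics/s8.png',cv2.resize(p[130:230,280:400,::-1],(720,600),interpolation=cv2.INTER_CUBIC))
m=mask(p,(100,110,40),(130,255,255),(310,160,375,195)); y,x=np.nonzero(m); P=depthpt('side',np.c_[x,y],d[y,x])
for r in range(y.min()+3,y.max(),2):
    q=x[y==r]; print(r,q.min(),q.max(),(q.min()+q.max())/2,end=' | ')
print('z',np.percentile(P[:,2],[5,50,80,95]))
k=np.zeros_like(m)
g=(P[:,2]>92)&(P[:,2]<103);A=np.c_[P[g][:,:2],np.ones(g.sum())]; print('plane',np.linalg.lstsq(A,P[g][:,2],rcond=None)[0])
mc=mask(p,(18,150,100),(28,255,255),(318,165,366,225))
for r in range(197,212,4):
    q=np.nonzero(mc[r])[0]; print(r,q.min(),q.max(),(q.min()+q.max())/2,end=' | ')
y,x=np.nonzero(mask(p,(3,150,100),(17,255,255),(335,140,350,175))); print('knob',y.min(),y.max(),[(x[y==r].min(),x[y==r].max()) for r in range(y.min()+2,y.max(),3)])
print('knob top pred',proj('side',(458.7,-145.3,147)),'neck top',proj('side',(458.7,-145.3,121)))
```

```text
False 14.2333 [ 460.39520813 -145.85646583  118.06126122] [ 3.10624493 -2.97259601  4.84348462] 16.150829697845616
16.0917 [ 458.62041247 -144.77848082  149.29448023] [ 0.11050657  0.15132931 -0.66768474] 71.72753155162299
174 324 361 342.5 | 176 321 363 342.0 | 178 321 364 342.5 | 180 321 364 342.5 | 182 321 364 342.5 | 184 323 362 342.5 | 186 325 360 342.5 | 188 330 356 343.0 | z [87.88067262 95.36779687 96.29158205 97.40093636]
plane [ 4.26758946e-03 -7.33168031e-03  9.26643133e+01]
197 322 362 342.0 | 201 323 362 342.5 | 205 323 362 342.5 | 209 325 359 342.0 | knob 140 170 [(np.int64(335), np.int64(349)), (np.int64(335), np.int64(349)), (np.int64(335), np.int64(349)), (np.int64(335), np.int64(349)), (np.int64(335), np.int64(349)), (np.int64(335), np.int64(349)), (np.int64(335), np.int64(349)), (np.int64(335), np.int64(348)), (np.int64(339), np.int64(346)), (np.int64(340), np.int64(346))]
knob top pred [343.19542078 157.11743773] neck top [343.09808926 167.22829961]
```

View pics/s8.png

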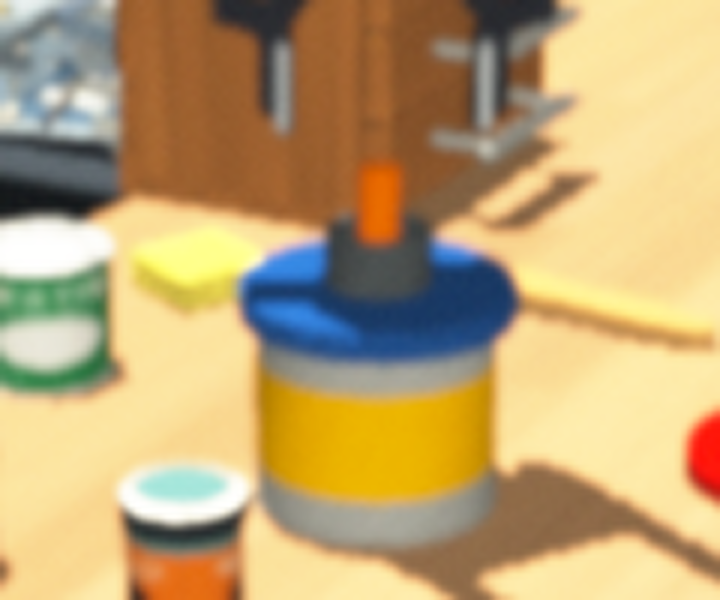

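It is seated: plate top at about 96.5 (97 expected), tilt under 0.01, lid columns 342.5 against canister 342.3, knob standing centrally at px (343,158–170), and the hand clear. Now the neck: tips at about z 102, so TCP ≈ 93.

Run:
```python
from h import *
T=CAN+[-0.4,-0.2]
hit=ctrl.move_l([*T,95],vel=60,threshold=5)
s=sensors.read_state(); print(hit,s['t'],s['eef_pos'],s['force'],s['grip_width'])
ctrl.gripper_to(53,40)
p,d=optics.grab_frame('side'); np.save('pics/s9p.npy',p);np.save('pics/s9d.npy',d)
cv2.imwrite('pics/s9.png',cv2.resize(p[130:230,280:400,::-1],(720,600),interpolation=cv2.INTER_CUBIC))
```

```text
False 17.2083 [ 459.52344957 -145.22318058   95.42550636] [0.33055074 0.20763222 0.73918177] 72.47187324686433
```

View pics/s9.png

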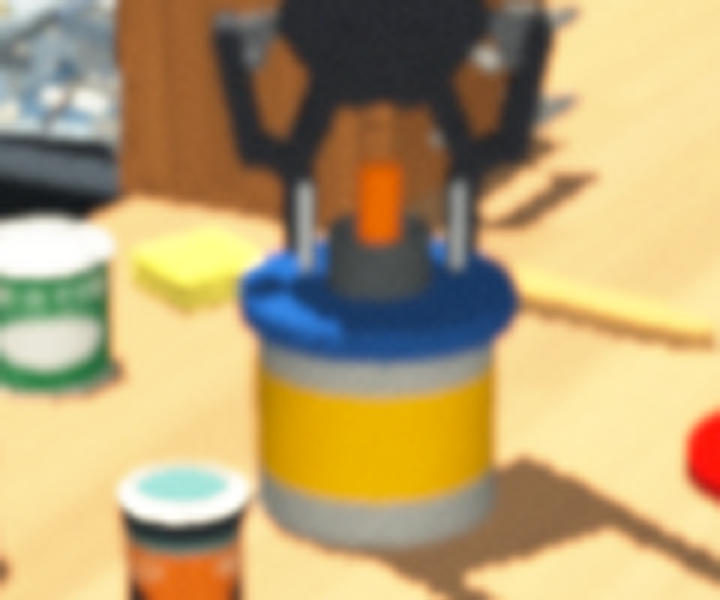

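The pads straddle the neck (px (331,175) and (356,175)) with the knob free between them and well below the palm. I close and make a small test lift.

Run:
```python
from h import *
T=CAN+[-0.4,-0.2]
ctrl.move_l([*T,93.5],vel=20,threshold=5)
ctrl.gripper_to(35,50); ctrl.hold(0.2)
s=sensors.read_state(); print(s['t'],s['eef_pos'],s['force'],s['wrist_torque'],s['grip_width'])
ctrl.move_l([*T,105.5],vel=20); ctrl.hold(0.2)
s=sensors.read_state(); print(s['t'],s['eef_pos'],s['force'],s['wrist_torque'],s['grip_width'])
p,d=optics.grab_frame('side')
cv2.imwrite('pics/s10.png',cv2.resize(p[130:230,280:400,::-1],(720,600),interpolation=cv2.INTER_CUBIC))
```

```text
18.2833 [ 459.37064327 -145.1295768    93.86959981] [-0.32412384  0.45842166  3.63576658] [0.07224308 0.15310974 0.06751844] 42.61196886851394
19.2333 [ 458.97906527 -144.92486914  105.35020024] [ 0.26062297  1.01268183 -1.9189229 ] [-0.00337892 -0.00810828 -0.02021483] 42.61528887788569
```

View pics/s10.png

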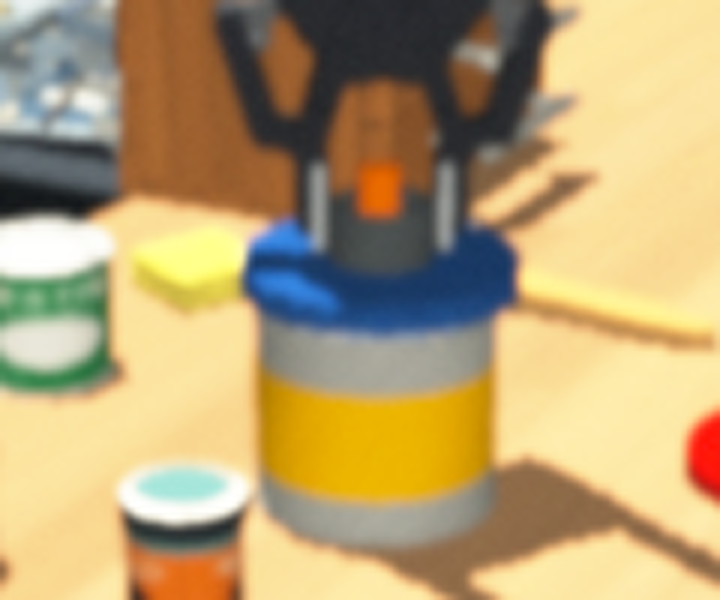

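The knob top stayed at crop y 162 while the blue lid rose, so only the outer lid is lifting. I raise it fully.

Run:
```python
from h import *
T=CAN+[-0.4,-0.2]
ctrl.move_l([*T,176],vel=50); ctrl.hold(0.6)
s=sensors.read_state(); print(s['t'],s['eef_pos'],s['force'],s['wrist_torque'],s['grip_width'])
p,d=optics.grab_frame('side')
cv2.imwrite('pics/s11.png',cv2.resize(p[110:230,270:414,::-1],(720,600),interpolation=cv2.INTER_CUBIC))
m=mask(p,(100,110,40),(130,255,255),(310,120,375,178)); y,x=np.nonzero(m); P=depthpt('side',np.c_[x,y],d[y,x])
print('blue z',np.percentile(P[:,2],[2,5,50,95]),[(r,(x[y==r].min()+x[y==r].max())/2) for r in range(y.min()+3,y.max(),4)])
y,x=np.nonzero(mask(p,(3,150,100),(17,255,255),(337,152,349,180)));P=depthpt('side',np.c_[x,y],d[y,x]); print('knob',x.min(),x.max(),y.min(),y.max(),np.percentile(P[:,2],[5,95]))
h=cv2.cvtColor(p,cv2.COLOR_RGB2HSV)
ys,xs=np.mgrid[165:200,315:372];ys,xs=ys.ravel(),xs.ravel();P=depthpt('side',np.c_[xs,ys],d[ys,xs]);w=(P[:,2]>80)&(P[:,2]<105)&(p[ys,xs].min(1)>150)
print('white disc z',np.percentile(P[w][:,2],[10,50,90]),circ(P[w]),w.sum(), xs[w].min(),xs[w].max());A=np.c_[P[w][:,:2],np.ones(w.sum())]; print('plane',np.linalg.lstsq(A,P[w][:,2],rcond=None)[0])
```

```text
21.4417 [ 459.09005276 -145.0113209   176.0137896 ] [ 0.12626558  0.61958293 -1.13337816] [ 0.00665359 -0.03995122 -0.01516349] 42.67401013043638
blue z [168.08188005 169.10845304 177.22212102 178.76369156] [(143, np.float64(342.5)), (147, np.float64(343.0)), (151, np.float64(343.5)), (155, np.float64(343.5))]
knob 337 348 158 175 [ 10.35217723 144.58607613]
white disc z [87.38817773 91.35176755 93.22932646] (array([ 457.41077041, -140.21027918]), np.float64(36.690639756606096), np.float64(9.911807695755442)) 521 322 362
plane [ 2.39981762e-02 -3.93406816e-02  7.48290088e+01]
```

View pics/s11.png

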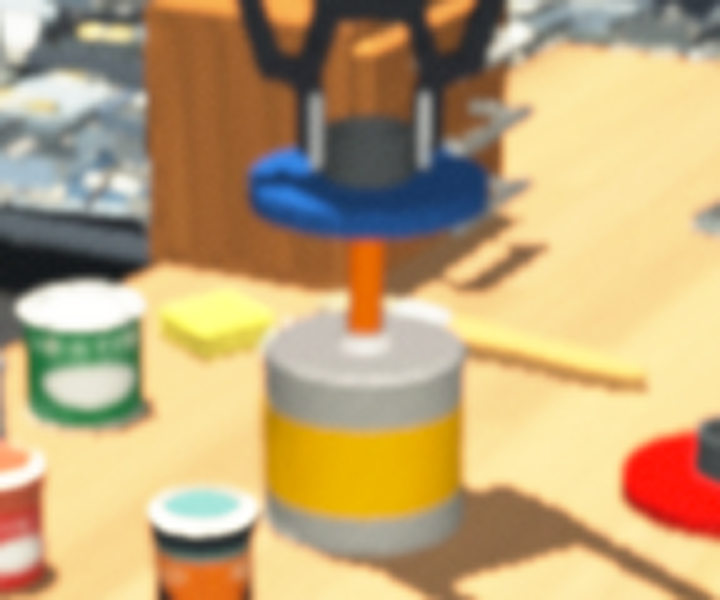

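The blue lid is level at about z 178, px (343,149). Its skirt is at about 166, above the knob top at about 147. The white inner lid sits flat on the canister with the knob upright. I hand the job in.

Run:
```python
from h import *
ctrl.finish_job(); s=sensors.read_state(); print(s['t'],s['eef_pos'],s['grip_width'])
```

```text
the job is handed in; nothing more can be done
the job is handed in; nothing more can be done
```

I picked up the nested lids by the orange knob, seated the inner lid in the canister and let go. I then lifted the blue lid alone by its neck and handed the job in at about 21.5 s, still holding it above the canister. No verdict is reported.

**Last checks:**
- **Blue lid:** it is level, with its plate top at about z 178. That puts its origin about 84 mm above the inner lid's (66 needed) and its skirt about 19 mm above the knob top.
- **Centring:** the blue lid's side-view columns are 342.5–343.5, against about 342.3 for the canister.
- **Inner lid:** it looks flat and seated, and the knob top did not move during the lift. While still nested on the canister, the lids measured under 0.01 rad of tilt.
- **Canister and other items:** the canister's image columns stayed within half a pixel up to the seating check. The arm touched nothing else that I could see.

**Checks that disagreed:**
- **Tool height:** the reported tool height and `tcp_to_tips` put the fingertips about 33 mm lower than the camera showed. I used the camera heights, and the forces on seating agreed with them. I did not find the cause.
- **Final inner-lid fit:** my last circle and plane fit on the white disc was not usable, because the mask also took in the canister wall. For that check I relied on the picture and the earlier tilt measurement.

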